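# Shut, pin and press the ice-ball mould

## Robot

A 7-joint arm with a two-finger parallel gripper is mounted at the origin on the work surface. World frame = base frame: x ahead of the robot, y to its left, z up, the work surface at z = 0. Lengths are in m, angles in rad, forces in N, time in s.
With the tool pointing down it reaches from about 0.4 to 0.85 m from the base axis. Payload 10.4 kg.
Tool frame: the origin (TCP) lies at the very end of the fingers, on their centre line; the grasp point (between the pads) lies 19 mm behind it (manip.grip_point_offset is the distance from the TCP to the grasp point, in m); z points along the fingers, y is the line along which they close (so a half turn about z gives the same grasp; the last joint's range is limited). The gripper opens to 85 mm and grips with 20 to 120 N. Pads are 22 mm wide; open, the fingers measure 114 mm over their backs; the gripper's body (76 mm by 85 mm) begins 54 mm behind the grasp point. The pads swing forward as they close: fully open they stand 13 mm farther back than shut.
Start: joints at [-1.292, 0.332, -0.065, 1.46, 0.022, 1.35, -0.088], TCP at [0.186, 0.597, 0.231] pointing down, gripper open.
Joint ranges: [-2.6, 2.6], [-0.5, 2.12], [-1.47, 1.34], [0.16, 2.42], [-1.27, 4.41], [0.06, 2.06], [-2.6, 2.6]. Speed limits (rad/s): [2.22, 2.22, 2.79, 2.79, 3.14, 3.14, 3.14].

## Interface

Orientations are given as a unit quaternion [x, y, z, w].
In Python, from workcell import manip gives the robot as it stands. The module is installed in compiled form; this text tells all that it offers.
- The arm moves only by the shell command python3 -m inch 'ROWS' [OPENING] [FORCE]. ROWS is JSON, a list of rows, each a list of 2 entries, a list of its own where there are three numbers: the shift along the tool's x, y, z each as a share of 0.08 m, from -1 to 1, then the turn, a rotation vector about the tool's x, y, z each as a share of 45 degrees, from -1 to 1. A call has exactly 10 rows; each row is the pose to reach, as a shift and turn from the pose commanded when the call began, along the tool's axes at that moment; what a row does not reach only later rows make up. A row lasts 1/10 s, in which the tool goes at most 50 mm and 8.59 degrees, less where a joint would pass 70% of its speed; a pose out of reach is approached as far as the arm can. A call with a number of a shift or a turn outside -1 to 1 is refused whole. A call with a gripper value outside its range is refused whole. OPENING is the opening, from 0 (shut) to 1 (fully open), set as the call begins (- or left out, the last holds). The fingers move at their own pace and stop on an object; FORCE is the grip in N (left out, the last holds). Time passes only in rows, so rows that repeat a pose let the fingers close, or fill a call up. It gives the time, the measured TCP pose, the force, the opening and the grip force at its end, in the units of the state.
- manip.get_obs(): the state, without advancing time (a new reading comes with each control period).
- manip.camera(name): name is "scene" or "top"; returns the picture (480x640x3 uint8, red, green, blue); there is no depth.
- manip.camera_params(name): a dict with "fov_y" (degrees; the focal length in pixels is half the picture's height over the tangent of half this angle, whatever the lens; pixels are square), "cx", "cy" (the principal point, pixels), "camera_from_world" (4x4, takes a point from world to camera coordinates). Camera axes: x right, y up, looking along -z (the intrinsics and any distortion apply to the point x, -y, -z); pixel columns grow to the right and rows downward; lengths in m; the calibration is good to about 2 mm. A picture is of the moment at which its call begins. camera_params takes no time and is no camera call.
- manip.hand_in(): hands the job in; it is judged then, once.
The state is a dict: "clock": time; "joint_pos": joint angles; "joint_velocities": joint speeds; "tau": joint torques, N m; "position": TCP position; "ee_rot": TCP orientation; "ft_force": force on the tool from outside, world axes, zero at the start; "torque": the same for the moment, N m; "grip_width": opening from 0.0 (shut) to 1.0 (fully open); "grasp_force": force on a finger pad.
Only numpy, scipy, OpenCV 4.12 (cv2) and the standard library are available. Lean on these libraries where they do the work, as an engineer would, in place of code of your own. Each camera call takes 0.05 s, during which the arm holds its last target. There are 200 camera calls.

## Task

Swing the open lid of the ice-ball mould down onto its base, draw the red-handled locking pin out along the slot of its wooden keeper and push it down through the hole in the lid into the hole in the base. Then keep hold of the pin's red grip and press down on it so that its collar squeezes the seal and the lid is fully shut; finish while still holding and pressing, touching the mould only with the pin. Leave the glasses and crockery standing where they are.

Things in the scene. Friction and masses are not known exactly. Their poses are not given: they have to be found in the camera images.
- mould: Aluminium base of the clamshell mould, fixed to the table: a block 140 (x) by 170 (y) by 45 mm high with two ball cavities and a blue silicone seal on top. Origin: centre of the underside; z up. The lid's hinge runs along its x axis on the -y side (at y -85, z 47 mm); the pin hole is near the +y side (at x 0, y 60 mm).
- lid_swing (a joint): Swing of the lid's hinge in rad: 0 when the lid lies down on the seal, grows as it swings up; starts at 0.9 to 1.35. Stiff (0.28 N m): the lid stays where it is left. Besides this swing the lid has a sprung play of 0.045 rad from the seal: let go at swing 0 it stands ajar by that, its free edge 7 to 8 mm high (the pin still enters). A steady push of 7 to 10 N at the pin hole shuts it flat.
- lid_hinge (a point): Point on the hinge line of the lid, middle of its length, at the lid's underside. Axes of the lid: x along the hinge, y from the hinge to the free edge, z out of the outer face (up when shut). The lid is a plate 140 (x) by 170 (y) by 22 mm thick, 0.25 kg, smooth outside; the strip 50 mm wide along the free edge is painted red.
- lid_edge (a point): Middle of the lid's free edge, on the outer face (y 170, z 22 mm from lid_hinge). Pushing the outer face closes the lid. It is 69 mm above the table when the lid is fully shut, about 77 mm when it stands ajar on the seal.
- lid_hole (a point): Centre of the pin hole on the lid's outer face (y 145, z 22 mm from lid_hinge); a round through-hole 12.5 mm wide, its z axis is the hole's axis. With the lid shut the outer face is 69 mm above the table.
- base_hole (a point): Centre of the mouth of the round hole in the base, 12.5 mm wide, 38 mm deep, 45 mm above the table; the lid hole comes over it when the lid is shut.
- keeper: Fixed wooden keeper with steel top, 90 (x) by 74 (y) by 64 mm high, end wall at +x; origin: centre of the underside, z up. A T-slot runs along x, open at the -x end: the pin's collar rides on ledges 52 mm high under steel lips (60 to 64 mm high), so the pin cannot be lifted, only drawn along -x. Slot 14 mm wide below the collar, 20 above; collar channel 35 wide, 8 high.
- slot_mouth (a point): Middle of the open end of the keeper's slot (keeper x -45 mm), at the height of the ledges; the pin is free once its axis is 20 mm beyond this point along -x.
- pin: Locking pin, standing upright, 0.09 kg, 105 mm long. Origin at the centre of its lower tip, z up along it. Steel shaft 10 mm thick from 0 to 45 mm with a tapered tip, steel collar 28 mm wide from 45 to 50 mm, round red grip 16 mm wide from 50 to 105 mm. In the keeper its tip hangs 7 mm above the table.
- pin_tip (a point): Lower end of the pin, on its axis.
- pin_grip (a point): Point on the axis of the red grip, 85 mm above the tip; a good place to pinch it from above.
- tumbler: Upturned glass tumbler, 72 mm wide, 95 mm high, to be left alone. Origin at the centre of its foot.
- goblet: Upturned glass goblet, 70 mm wide, 134 mm high, to be left alone. Origin at the centre of its underside.
- mug: White mug, 80 mm wide, 90 mm high, to be left alone. Origin at the centre of its underside.
- cup: Blue cup, 80 mm wide, 75 mm high, to be left alone. Origin at the centre of its underside.
- bowl: White bowl, 120 mm wide, 50 mm high, to be left alone. Origin at the centre of its underside.
- jar: Amber jar, 66 mm wide, 100 mm high, to be left alone. Origin at the centre of its underside.
Things that resemble listed ones, but are neither listed nor needed, are in the scene too. There is more than one size of the pin; the one meant has the size given above.

How it is judged:
On the way, in this order (a step that is already met when the one before it is completed fails the run):
1. the lid is swung down onto the seal (value of joint lid_swing below 0.1 rad), for 0.2 s.
2. the pin is through the lid and in the hole of the base (z of pin_tip in the frame of mould below 0.036 m and horizontal distance between pin_tip and base_hole below 0.005 m), for 0.2 s.
At the end, for the whole second after the job is handed in: The pin is upright (7 deg) through the lid and 15 mm or more into the base hole; lid shut, its free edge at most 3.5 mm above fully shut; the gripper holds or presses the pin and the pin presses the mould (each over 2.5 N); fingers and arm do not touch the mould; all through the last second (value of joint lid_swing below 0.02 rad and z of lid_edge in the frame of mould below 0.0725 m and z of pin_tip in the frame of mould below 0.03 m and horizontal distance between pin_tip and base_hole below 0.005 m and angle between pin's own z axis and vertical below 0.12 rad and contact force between pin and mould above 2.5 N and contact force between the fingers and pin above 2.5 N and contact force between each of the fingers, the arm and mould below 0.5 N); the arm keeps its last pose, push and grip.
It fails at once if a glass or a piece of crockery is moved more than 30 mm (distance of any of tumbler, goblet, mug, cup, bowl, jar from where it was at the start of the episode above 0.03 m).
It fails at once if a glass or a piece of crockery is tipped over (angle between any of tumbler, goblet, mug, cup, bowl, jar's own z axis and vertical above 0.4 rad).
It also fails if it takes over 69 s, if anything falls off the work surface, if the arm or the gripper's body presses on something with over 40 N, if the wrist force passes 120 N, or if a joint passes its speed limit or range.

## Working session

There is one attempt and no reset: what is moved stays moved. The work goes in short steps, Python scripts to look and compute and a shell command to move; the robot and the scene stay as the last step left them, time stands still between calls to the robot, and variables do not carry over. Pictures are saved under pics/ and viewed, at most 10 in all, crops included, and the job is handed in when it is done.

```bash
mkdir -p pics; python3 - <<'E'
from workcell import manip
import cv2
for n in("scene","top"):
    cv2.imwrite(f"pics/{n}0.png",manip.camera(n)[:,:,::-1]); p=manip.camera_params(n); print(n,p)
o=manip.get_obs(); print(o, manip.grip_point_offset)
E
```

```text
scene {'fov_y': 57.212491113186516, 'cx': 318.91295719106773, 'cy': 236.63831426037848, 'camera_from_world': array([[-0.80863178,  0.58830694,  0.00309775,  0.4061123 ],
       [-0.40890059, -0.56580672,  0.71600493,  0.14660077],
       [ 0.4229834 ,  0.57771767,  0.69808835, -1.23716958],
       [ 0.        ,  0.        ,  0.        ,  1.        ]])}
top {'fov_y': 53.6655217072654, 'cx': 321.1229839623084, 'cy': 245.5606917689857, 'camera_from_world': array([[-0.02389497, -0.99966807, -0.00963233,  0.01350689],
       [ 0.98744332, -0.02510558,  0.15596601, -0.50723139],
       [-0.15615606, -0.00578457,  0.98771546, -1.02030227],
       [ 0.        ,  0.        ,  0.        ,  1.        ]])}
{'clock': 0.1, 'joint_pos': array([-1.29161189,  0.3328001 , -0.06473139,  1.46085255,  0.02162292,
        1.34989154, -0.08851202]), 'joint_velocities': array([-6.16053420e-04,  8.41228625e-05,  2.65392264e-04, -2.50075315e-03,
        4.11934182e-04, -2.26062076e-04, -1.36750748e-04]), 'tau': array([ 6.14918572e-04, -6.26753426e+01,  4.86949144e-02, -3.92424381e+01,
        1.62689126e-02,  7.16930241e-03, -1.39372921e-05]), 'position': array([0.18565884, 0.59644113, 0.23060322]), 'ee_rot': array([ 1.50299580e-01,  9.88640300e-01, -6.24591278e-04, -6.03013377e-05]), 'ft_force': array([ 0.57401921, -0.04930199,  0.37412739]), 'torque': array([-0.01529892,  0.0182472 , -0.02479699]), 'grasp_force': 0.0, 'grip_width': 1.0001867261707262} 0.0187
```

View pics/scene0.png

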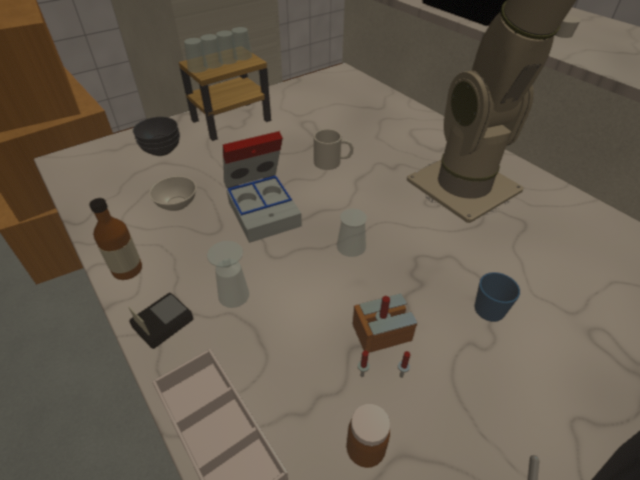

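View pics/top0.png

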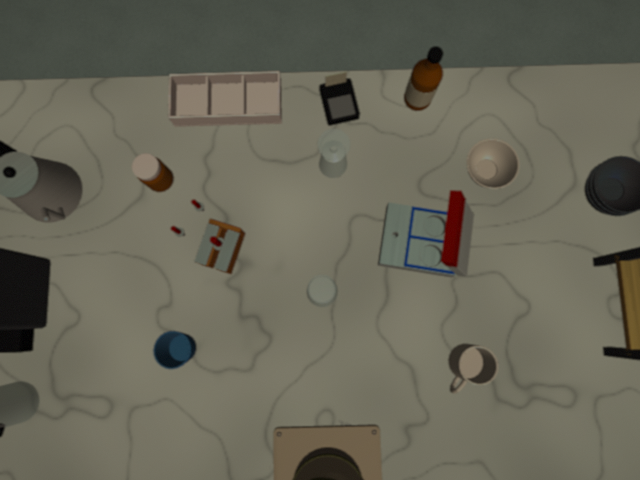

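The top view shows the mould at about (425,240) with its hinge to the right, and the lid open as a red band at (455,230). The keeper is at (220,247) with a red pin at (217,240). Pin candidates are that one, plus two small ones on the table at (198,204) and (177,230). I pick the large one standing in the keeper and will check it in a close crop.

```bash
cat > h.py <<'E'
from workcell import manip
import cv2, numpy as np
def cam(n):
    p=manip.camera_params(n); f=240/np.tan(np.radians(p["fov_y"]/2)); return p["camera_from_world"],f,p["cx"],p["cy"]
def proj(n,P):
    T,f,cx,cy=cam(n); c=T[:3,:3]@np.array(P,float)+T[:3,3]; return np.round([cx+f*c[0]/-c[2],cy-f*c[1]/-c[2]],1)
def ray(n,u,v,z):
    T,f,cx,cy=cam(n); d=T[:3,:3].T@np.array([(u-cx)/f,-(v-cy)/f,-1]); o=-T[:3,:3].T@T[:3,3]
    return np.round(o+d*(z-o[2])/d[2],4)
E
python3 - <<'E'
from h import *
t=cv2.imread("pics/top0.png"); s=cv2.imread("pics/scene0.png")
def crop(i,x,y,w,h,k): return cv2.convertScaleAbs(cv2.resize(i[y:y+h,x:x+w],None,fx=k,fy=k,interpolation=cv2.INTER_CUBIC),alpha=1.3)
a=np.hstack([crop(t,165,190,100,100,4),crop(t,375,185,100,100,4)])
b=np.hstack([crop(s,340,285,100,50,4)[:200],crop(s,220,125,100,50,4)[:200]])
cv2.imwrite("pics/c1.png",np.vstack([a,crop(s,335,285,100,50,4).repeat(1,1) if 0 else b]))
print(proj("top",[.1857,.5964,.2306]),proj("scene",[.1857,.5964,.2306]),proj("top",[0,0,0]),proj("scene",[0,0,0]))
E
```

```text
[-17.8 419.7] [728.3 305.1] [327.4 481.4] [463.4 184.5]
```

View pics/c1.png

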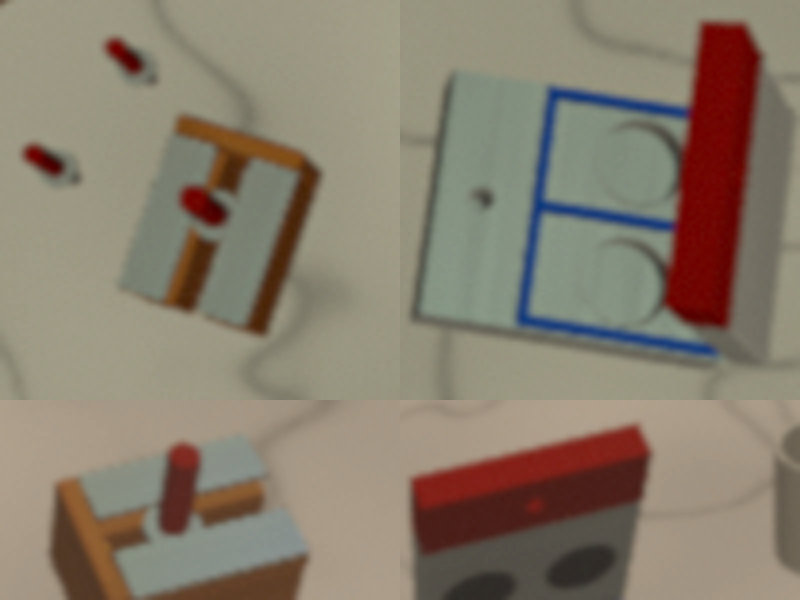

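The crop shows the pin standing in the keeper's slot, which is open towards the robot, with its collar under the lips. The two on the table are much smaller. The base hole is at (395.5,234.8) top, and the pin's grip top at (213,239.5) top and (386,299) scene.

```bash
python3 - <<'E'
from h import *
T=lambda u,v,z:ray("top",u,v,z)
a,b=T(387.5,203,.045),T(378.3,265,.045); h=T(395.5,234.75,.045)
d=a-b; print("mould +y edge",a,b,np.linalg.norm(d),"yaw",np.degrees(np.arctan2(d[1],d[0])),"hole",h)
k=[T(210,218.75,.064),T(245,233,.064),T(231.3,273.3,.064),T(195,262,.064)]
print("keeper",k,[np.linalg.norm(k[i]-k[(i+1)%4]) for i in range(4)],"c",np.mean(k,0))
for i,j in((3,0),(2,1)):
    d=k[j]-k[i];print(np.degrees(np.arctan2(d[1],d[0])))
print("pin top",T(213,239,.112),ray("scene",385.75,297.5,.112),"collar",T(217.5,243.5,.057))
# lid: outer-face red edge corners top view
for u,v in((450.5,190.5),(441.9,260)): print("lid",T(u,v,.2))
print("hole scene",ray("scene",271,215,.045))
c=h-0; 
for n,u,v,z in(("tumbler",322,291,.095),("goblet",334,143,.134),("jar",146,166,.1),("cup",174,347,.075),("mug",473,360,.09),("bowl",493,163,.05)): print(n,T(u,v,z))
E
```

```text
mould +y edge [ 0.5998 -0.1508  0.045 ] [ 0.46   -0.1241  0.045 ] 0.1423268421626785 yaw -10.812544650677959 hole [ 0.5268 -0.1653  0.045 ]
keeper [array([0.5697, 0.2447, 0.064 ]), array([0.5358, 0.1673, 0.064 ]), array([0.4477, 0.1969, 0.064 ]), array([0.4744, 0.2762, 0.064 ])] [np.float64(0.08449834317902331), np.float64(0.09293960404477744), np.float64(0.08367424932438892), np.float64(0.1003710117514016)] c [0.5069   0.221275 0.064   ]
-18.290536325924563
-18.571413504173318
pin top [0.5156 0.2261 0.112 ] [0.5153 0.2265 0.112 ] collar [0.5151 0.2291 0.057 ]
lid [ 0.5829 -0.2512  0.2   ]
lid [ 0.4489 -0.2262  0.2   ]
hole scene [ 0.5302 -0.1605  0.045 ]
tumbler [0.4027 0.0011 0.095 ]
goblet [ 0.7103 -0.0319  0.134 ]
jar [0.6824 0.3766 0.1   ]
cup [0.2946 0.3141 0.075 ]
mug [ 0.2549 -0.3039  0.09  ]
bowl [ 0.6854 -0.3932  0.05  ]
```

```bash
cat >> h.py <<'E'
yaw=np.radians(-10.8); X=np.array([np.cos(yaw),np.sin(yaw),0]); Y=np.array([-np.sin(yaw),np.cos(yaw),0]); Z=np.array([0,0,1.])
HOLE=np.array([.528,-.1640,.045]); H=HOLE-.145*Y+.002*Z
def lid(x,y,z,th): return H+X*x+Y*(y*np.cos(th)-z*np.sin(th))+Z*(y*np.sin(th)+z*np.cos(th))
E
python3 - <<'E'
from h import *
for th in(.9,1,1.1,1.2,1.3):
    print(th,[[proj(c,lid(x,.17,z,th)).tolist() for z in(0,.022) for x in(.07,-.07)] for c in("top","scene")])
for th in(1.2,1,.8,.6,.4,.2,0): print(th,lid(0,.15,.022,th).round(3))
E
```

```text
0.9 [[[429.6, 190.5], [420.2, 260.2], [440.0, 190.0], [430.7, 260.8]], [[231.1, 166.8], [288.9, 152.0], [228.0, 157.7], [285.8, 143.3]]]
1 [[[437.8, 190.2], [428.5, 260.7], [448.8, 190.1], [439.6, 261.6]], [[228.7, 159.9], [286.5, 145.4], [225.5, 151.2], [283.2, 137.1]]]
1.1 [[[446.4, 190.3], [437.2, 261.5], [458.0, 190.4], [448.9, 262.5]], [[226.2, 153.3], [283.9, 139.2], [223.1, 145.2], [280.6, 131.5]]]
1.2 [[[455.4, 190.5], [446.3, 262.3], [467.3, 191.1], [458.5, 263.6]], [[223.8, 147.2], [281.3, 133.4], [220.7, 139.8], [277.9, 126.4]]]
1.3 [[[464.6, 191.1], [455.7, 263.4], [476.7, 192.0], [468.1, 264.9]], [[221.4, 141.7], [278.7, 128.2], [218.5, 134.9], [275.3, 121.8]]]
1.2 [ 0.507 -0.273  0.195]
1 [ 0.513 -0.245  0.185]
0.8 [ 0.517 -0.219  0.17 ]
0.6 [ 0.522 -0.197  0.15 ]
0.4 [ 0.525 -0.179  0.126]
0.2 [ 0.528 -0.166  0.098]
0 [ 0.529 -0.159  0.069]
```

The lid model fits both pictures at a swing of about 1.12 rad, so I'm moving out.

```bash
python3 -m inch '[[[-0.1,-0.1,-0.1],[0,0,0]],[[-0.2,-0.2,-0.2],[0,0,0]],[[-0.3,-0.3,-0.3],[0,0,0]],[[-0.4,-0.4,-0.4],[0,0,0]],[[-0.5,-0.5,-0.5],[0,0,0]],[[-0.6,-0.6,-0.6],[0,0,0]],[[-0.7,-0.7,-0.7],[0,0,0]],[[-0.8,-0.8,-0.8],[0,0,0]],[[-0.9,-0.9,-0.9],[0,0,0]],[[-1,-1,-1],[0,0,0]]]' 0 30
python3 -m inch '[[[-0.1,-0.1,0],[0,0,0]],[[-0.2,-0.2,0],[0,0,0]],[[-0.3,-0.3,0],[0,0,0]],[[-0.4,-0.4,0],[0,0,0]],[[-0.5,-0.5,0],[0,0,0]],[[-0.6,-0.6,0],[0,0,0]],[[-0.7,-0.7,0],[0,0,0]],[[-0.8,-0.8,0],[0,0,0]],[[-0.9,-0.9,0],[0,0,0]],[[-1,-1,0],[0,0,0]]]'
```

```text
clock: 1.1
position: [0.2388, 0.4958, 0.312]
ee_rot: [0.15, 0.989, 0.0, -0.0]
ft_force: [-0.3, -0.8, 0.2]
grip_width: -0.001
grasp_force: 0.0
clock: 2.1
position: [0.2914, 0.3956, 0.3113]
ee_rot: [0.15, 0.989, 0.0, 0.0]
ft_force: [-0.1, 0.7, -0.2]
grip_width: 0.003
grasp_force: 0.0
```

```bash
for i in 1 2 3; do python3 -m inch '[[[-0.09,-0.1,0],[0,0,0]],[[-0.18,-0.2,0],[0,0,0]],[[-0.27,-0.3,0],[0,0,0]],[[-0.36,-0.4,0],[0,0,0]],[[-0.45,-0.5,0],[0,0,0]],[[-0.54,-0.6,0],[0,0,0]],[[-0.63,-0.7,0],[0,0,0]],[[-0.72,-0.8,0],[0,0,0]],[[-0.81,-0.9,0],[0,0,0]],[[-0.9,-1,0],[0,0,0]]]'; done | grep pos
for i in 1 2 3; do python3 -m inch '[[[-0.05,-0.1,0],[0,0,0]],[[-0.1,-0.2,0],[0,0,0]],[[-0.15,-0.3,0],[0,0,0]],[[-0.2,-0.4,0],[0,0,0]],[[-0.25,-0.5,0],[0,0,0]],[[-0.3,-0.6,0],[0,0,0]],[[-0.35,-0.7,0],[0,0,0]],[[-0.4,-0.8,0],[0,0,0]],[[-0.45,-0.9,0],[0,0,0]],[[-0.5,-1,0],[0,0,0]]]'; done
```

```text
position: [0.3363, 0.2979, 0.3113]
position: [0.3813, 0.2, 0.3113]
position: [0.4262, 0.1023, 0.3113]
clock: 6.1
position: [0.4404, 0.0141, 0.3113]
ee_rot: [0.15, 0.989, 0.0, 0.0]
ft_force: [0.0, 0.3, 0.0]
grip_width: 0.001
grasp_force: 0.0
clock: 7.1
position: [0.4548, -0.0742, 0.3113]
ee_rot: [0.15, 0.989, 0.0, -0.0]
ft_force: [-0.6, 0.1, -1.2]
grip_width: -0.001
grasp_force: 0.0
clock: 8.1
position: [0.4692, -0.1625, 0.3113]
ee_rot: [0.15, 0.989, 0.0, -0.0]
ft_force: [-0.3, -0.5, -0.2]
grip_width: -0.001
grasp_force: 0.0
```

```bash
python3 -m inch '[[[-0.05,-0.1,0],[0,0,0]],[[-0.1,-0.2,0],[0,0,0]],[[-0.15,-0.3,0],[0,0,0]],[[-0.2,-0.4,0],[0,0,0]],[[-0.25,-0.5,0],[0,0,0]],[[-0.3,-0.6,0],[0,0,0]],[[-0.35,-0.7,0],[0,0,0]],[[-0.4,-0.8,0],[0,0,0]],[[-0.45,-0.9,0],[0,0,0]],[[-0.5,-1,0],[0,0,0]]]' | grep pos
python3 -m inch '[[[-0.1,-0.15,0],[0,0,0]],[[-0.2,-0.3,0],[0,0,0]],[[-0.3,-0.45,0],[0,0,0]],[[-0.4,-0.6,0],[0,0,0]],[[-0.45,-0.75,0],[0,0,0]],[[-0.5,-0.75,0.1],[0,0,0]],[[-0.5,-0.75,0.3],[0,0,0]],[[-0.5,-0.75,0.6],[0,0,0]],[[-0.5,-0.75,0.9],[0,0,0]],[[-0.5,-0.75,1],[0,0,0]]]'
cat >> h.py <<'E'
from scipy.spatial.transform import Rotation as Ro
def todo(P):
    o=manip.get_obs(); R=Ro.from_quat(o["ee_rot"]).as_matrix(); return np.round(R.T@(np.array(P)-o["position"])/.08,2)
E
python3 - <<'E'
from h import *
for th in(1.1,1,.9,.8,.7,.6,.5,.4,.3,.2,.1,0): P=lid(0,.15,.022,th); print(th,P.round(3),todo(P))
E
```

```text
position: [0.4837, -0.2508, 0.3113]
clock: 10.1
position: [0.5034, -0.3178, 0.2285]
ee_rot: [0.15, 0.989, 0.001, -0.002]
ft_force: [-0.5, 0.1, -0.4]
grip_width: -0.001
grasp_force: 0.0
1.1 [ 0.51  -0.259  0.191] [0.14 0.73 0.47]
1 [ 0.513 -0.245  0.185] [0.16 0.9  0.54]
0.9 [ 0.515 -0.232  0.178] [0.18 1.07 0.63]
0.8 [ 0.517 -0.219  0.17 ] [0.19 1.23 0.73]
0.7 [ 0.52  -0.208  0.16 ] [0.21 1.38 0.85]
0.6 [ 0.522 -0.197  0.15 ] [0.23 1.51 0.99]
0.5 [ 0.524 -0.187  0.138] [0.24 1.63 1.13]
0.4 [ 0.525 -0.179  0.126] [0.25 1.74 1.29]
0.3 [ 0.526 -0.172  0.112] [0.26 1.82 1.45]
0.2 [ 0.528 -0.166  0.098] [0.27 1.9  1.63]
0.1 [ 0.528 -0.162  0.084] [0.27 1.95 1.81]
0 [ 0.529 -0.159  0.069] [0.28 1.99 2.  ]
```

```bash
python3 -m inch '[[[0,0,0.2],[0,0,0]],[[0,0,0.45],[0,0,0]],[[0.05,0.2,0.48],[0,0,0]],[[0.1,0.35,0.48],[0,0,0]],[[0.1,0.5,0.48],[0,0,0]],[[0.12,0.6,0.48],[0,0,0]],[[0.14,0.7,0.48],[0,0,0]],[[0.15,0.8,0.5],[0,0,0]],[[0.16,0.9,0.55],[0,0,0]],[[0.17,1,0.59],[0,0,0]]]'
python3 -m inch '[[[0,0.1,0.05],[0,0,0]],[[0.02,0.23,0.13],[0,0,0]],[[0.03,0.32,0.2],[0,0,0]],[[0.04,0.44,0.3],[0,0,0]],[[0.05,0.51,0.4],[0,0,0]],[[0.06,0.6,0.51],[0,0,0]],[[0.07,0.68,0.62],[0,0,0]],[[0.08,0.74,0.74],[0,0,0]],[[0.08,0.79,0.84],[0,0,0]],[[0.09,0.84,0.94],[0,0,0]]]'
python3 - <<'E'
from h import *
for th in(.3,.2,.1,0): P=lid(0,.15,.022,th); print(th,P.round(3),todo(P))
cv2.imwrite("pics/s1.png",manip.camera("scene")[90:290,170:370,::-1].repeat(3,0).repeat(3,1))
E
```

```text
clock: 11.1
position: [0.5148, -0.2382, 0.1837]
ee_rot: [0.15, 0.989, 0.0, 0.0]
ft_force: [0.1, -1.8, 0.5]
grip_width: 0.001
grasp_force: 0.6
clock: 12.1
position: [0.5278, -0.1722, 0.1081]
ee_rot: [0.15, 0.989, -0.0, -0.0]
ft_force: [0.6, -0.9, 1.3]
grip_width: 0.001
grasp_force: 0.4
0.3 [ 0.526 -0.172  0.112] [ 0.02 -0.   -0.05]
0.2 [ 0.528 -0.166  0.098] [0.03 0.07 0.12]
0.1 [ 0.528 -0.162  0.084] [0.03 0.12 0.3 ]
0 [ 0.529 -0.159  0.069] [0.04 0.16 0.49]
```

View pics/s1.png

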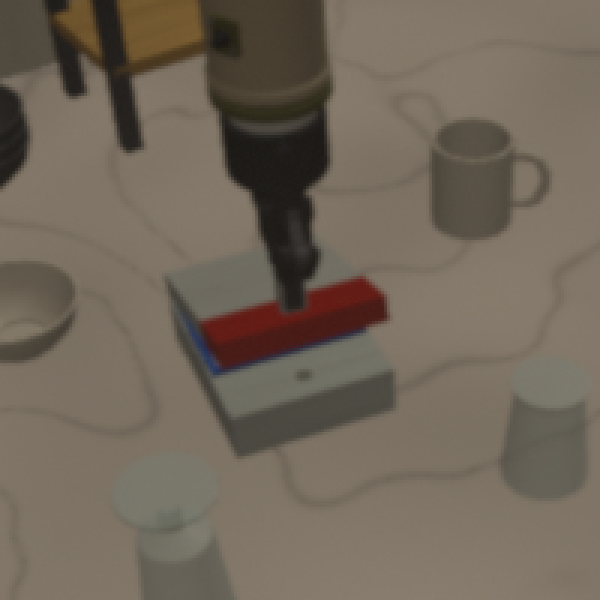

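The lid is following the fingertips, with the red edge at crop (290,330) and the base hole visible at (304,375). I'm pressing it flat.

```bash
python3 -m inch '[[[0.01,0.04,0.05],[0,0,0]],[[0.02,0.06,0.1],[0,0,0]],[[0.02,0.08,0.16],[0,0,0]],[[0.03,0.1,0.22],[0,0,0]],[[0.03,0.12,0.28],[0,0,0]],[[0.03,0.14,0.34],[0,0,0]],[[0.04,0.15,0.39],[0,0,0]],[[0.04,0.16,0.44],[0,0,0]],[[0.04,0.16,0.47],[0,0,0]],[[0.04,0.16,0.49],[0,0,0]]]'
python3 -m inch '[[[0,0,0.01],[0,0,0]],[[0,0,0.02],[0,0,0]],[[0,0,0.02],[0,0,0]],[[0,0,0.03],[0,0,0]],[[0,0,0.03],[0,0,0]],[[0,0,0.04],[0,0,0]],[[0,0,0.04],[0,0,0]],[[0,0,0.05],[0,0,0]],[[0,0,0.05],[0,0,0]],[[0,0,0.05],[0,0,0]]]'
```

```text
clock: 13.15
position: [0.5291, -0.1588, 0.0699]
ee_rot: [0.15, 0.989, 0.0, 0.0]
ft_force: [0.9, 3.1, 6.4]
grip_width: -0.0
grasp_force: 3.2
clock: 14.15
position: [0.5307, -0.1589, 0.0679]
ee_rot: [0.15, 0.989, 0.001, 0.002]
ft_force: [-1.5, 4.0, 21.1]
grip_width: -0.0
grasp_force: 10.6
```

```bash
python3 -m inch '[[[0,0,-0.2],[0,0,0]],[[0,0,-0.4],[0,0,0]],[[0.03,0.1,-0.6],[0,0,0]],[[0.07,0.2,-0.8],[0,0,0]],[[0.1,0.3,-1],[0,0,0]],[[0.14,0.4,-1],[0,0,0]],[[0.2,0.55,-1],[0,0,0]],[[0.25,0.7,-1],[0,0,0]],[[0.3,0.85,-1],[0,0,0]],[[0.34,0.99,-1],[0,0,0]]]' 0.5 | grep -E "pos|force"
for i in 1 2 3; do python3 -m inch '[[[0.03,0.1,-0.01],[0,0,0]],[[0.07,0.2,-0.02],[0,0,0]],[[0.1,0.3,-0.03],[0,0,0]],[[0.13,0.4,-0.04],[0,0,0]],[[0.16,0.5,-0.05],[0,0,0]],[[0.2,0.6,-0.06],[0,0,0]],[[0.23,0.7,-0.07],[0,0,0]],[[0.26,0.8,-0.08],[0,0,0]],[[0.3,0.9,-0.09],[0,0,0]],[[0.33,0.98,-0.1],[0,0,0]]]'; done | grep pos
python3 - <<'E'
from h import *
print(todo([.5155,.2265,.073]),manip.get_obs()["position"],manip.get_obs()["ft_force"])
t=manip.camera("top")[:,:,::-1];s=manip.camera("scene")[:,:,::-1]
f=lambda i,x,y:cv2.resize(i[y:y+100,x:x+100],None,fx=4,fy=4,interpolation=cv2.INTER_CUBIC)
cv2.imwrite("pics/s2.png",np.hstack([f(t,365,185),f(s,215,150)]))
E
```

```text
position: [0.5259, -0.0744, 0.1454]
ft_force: [0.9, -0.6, 0.4]
grasp_force: 0.0
position: [0.5241, 0.008, 0.1537]
position: [0.5222, 0.0907, 0.1618]
position: [0.5203, 0.1734, 0.1697]
[0.25 0.62 1.21] [0.52027631 0.17343646 0.16971568] [ 0.20234577 -0.33046842 -1.16707641]
```

View pics/s2.png

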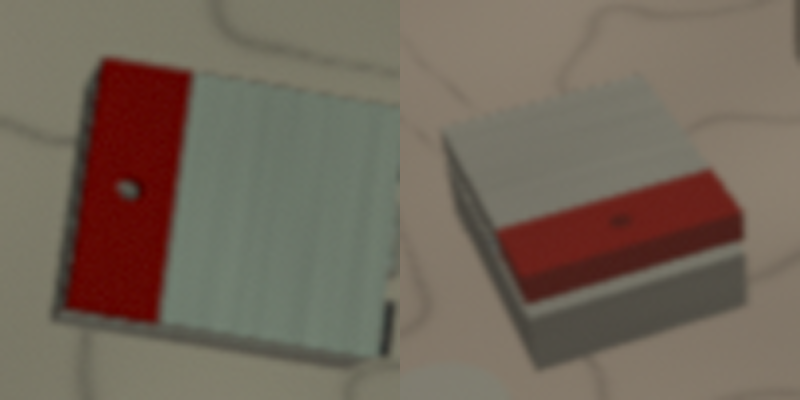

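The lid lies down but ajar. Its hole is at (397,232) top and (270,205) scene. Next I grasp the pin.

```bash
python3 -m inch '[[[0.05,0.12,0],[0,0,0]],[[0.1,0.25,0],[0,0,0]],[[0.15,0.38,0],[0,0,0]],[[0.2,0.5,0],[0,0,0]],[[0.25,0.62,0],[0,0,0]],[[0.25,0.62,0.1],[0,0,0]],[[0.25,0.62,0.2],[0,0,0]],[[0.25,0.62,0.35],[0,0,0]],[[0.25,0.62,0.5],[0,0,0]],[[0.25,0.62,0.6],[0,0,0]]]'
python3 -m inch '[[[0,0,0.1],[0,0,0]],[[0,0,0.2],[0,0,0]],[[0,0,0.3],[0,0,0]],[[0,0,0.4],[0,0,0]],[[0,0,0.5],[0,0,0]],[[0,0,0.6],[0,0,0]],[[0,0,0.6],[0,0,0]],[[0,0,0.6],[0,0,0]],[[0,0,0.6],[0,0,0]],[[0,0,0.6],[0,0,0]]]'
python3 - <<'E'
from h import *
print(todo([.5155,.2265,.073]))
a=ray("top",397,232.25,.0755);b=ray("scene",270.25,205.25,.0755);print(a,b)
print("model",lid(0,.145,.022,.045),HOLE)
E
```

```text
clock: 19.25
position: [0.5156, 0.2251, 0.1201]
ee_rot: [0.151, 0.989, -0.001, -0.001]
ft_force: [-0.0, -0.4, -0.0]
grip_width: 0.497
grasp_force: 0.0
clock: 20.25
position: [0.5163, 0.226, 0.0741]
ee_rot: [0.15, 0.989, 0.0, 0.0]
ft_force: [-0.6, -0.3, -0.4]
grip_width: 0.505
grasp_force: 0.0
[0.01 0.   0.01]
[ 0.5268 -0.1641  0.0755] [ 0.5295 -0.1608  0.0755]
model [ 0.52778705 -0.16511632  0.07550053] [ 0.528 -0.164  0.045]
```

Measured and model hole agree within about 2 mm. Closing at 60 N.

```bash
python3 -m inch '[[[0,0,0],[0,0,0]],[[0,0,0],[0,0,0]],[[0,0,0],[0,0,0]],[[0,0,0],[0,0,0]],[[0,0,0],[0,0,0]],[[0,0,0],[0,0,0]],[[0,0,0],[0,0,0]],[[0,0,0],[0,0,0]],[[0,0,0],[0,0,0]],[[0,0,0],[0,0,0]]]' 0 60
python3 -m inch '[[[0.03,0,0],[0,0,0]],[[0.08,0,0],[0,0,0]],[[0.14,0,0],[0,0,0]],[[0.2,0,0],[0,0,0]],[[0.26,0,0],[0,0,0]],[[0.32,0,0],[0,0,0]],[[0.38,0,0],[0,0,0]],[[0.44,0,0],[0,0,0]],[[0.5,0,0],[0,0,0]],[[0.55,0,0],[0,0,0]]]'
```

```text
clock: 21.25
position: [0.5162, 0.2259, 0.0739]
ee_rot: [0.15, 0.989, 0.0, 0.0]
ft_force: [-0.6, -0.2, 4.9]
grip_width: 0.168
grasp_force: 58.3
clock: 22.25
position: [0.4738, 0.2392, 0.0739]
ee_rot: [0.15, 0.989, 0.0, 0.0]
ft_force: [3.7, -0.7, 5.3]
grip_width: 0.173
grasp_force: 58.4
```

```bash
python3 -m inch '[[[0.06,0,0],[0,0,0]],[[0.12,0,0],[0,0,0]],[[0.18,0,0],[0,0,0]],[[0.24,0,0],[0,0,0]],[[0.3,0,0],[0,0,0]],[[0.36,0,0],[0,0,0]],[[0.42,0,0],[0,0,0]],[[0.48,0,0],[0,0,0]],[[0.54,0,0],[0,0,0]],[[0.6,0,0],[0,0,0]]]'
python3 - <<'E'
from h import *
t=manip.camera("top")[:,:,::-1];s=manip.camera("scene")[:,:,::-1]
f=lambda i,x,y:cv2.resize(i[y:y+100,x:x+100],None,fx=4,fy=4,interpolation=cv2.INTER_CUBIC)
cv2.imwrite("pics/s3.png",np.hstack([f(t,165,190),f(s,350,250)]))
E
```

```text
clock: 23.25
position: [0.4277, 0.2533, 0.0736]
ee_rot: [0.15, 0.989, -0.0, -0.0]
ft_force: [0.3, 0.4, -2.0]
grip_width: 0.171
grasp_force: 58.4
```

View pics/s3.png

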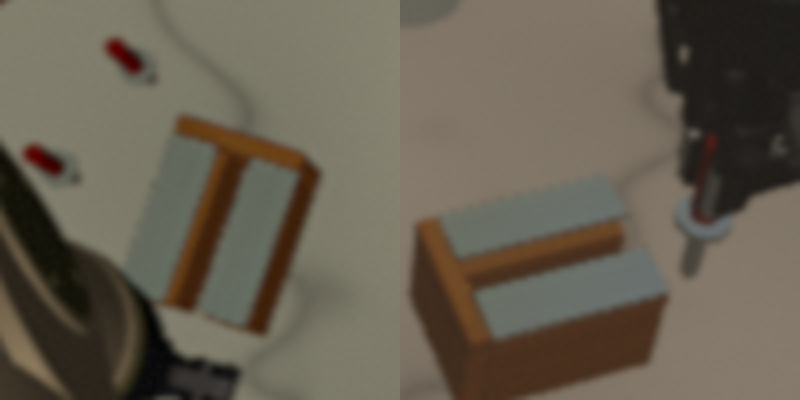

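The pin is clear of the keeper. In the scene picture its tip is at (422.5,318), the collar at (425.5,304) and the grip top at (428,285). I'm checking its tilt against the projection.

```bash
python3 - <<'E'
from h import *
p=manip.get_obs()["position"]
for z in(.007,.0545,.105): print(z,proj("scene",[p[0],p[1],z]))
E
```

```text
0.007 [420.8 317.7]
0.0545 [424.8 303.6]
0.105 [429.3 287.4]
```

```bash
python3 -m inch '[[[0,0,-0.2],[0,0,0]],[[0,0,-0.4],[0,0,0]],[[0,0,-0.6],[0,0,0]],[[0,0,-0.8],[0,0,0]],[[-0.05,-0.1,-1],[0,0,0]],[[-0.1,-0.2,-1],[0,0,0]],[[-0.15,-0.3,-1],[0,0,0]],[[-0.2,-0.4,-1],[0,0,0]],[[-0.25,-0.5,-1],[0,0,0]],[[-0.3,-0.6,-1],[0,0,0]]]' | grep -E "pos|force"
python3 -m inch '[[[-0.05,-0.1,-0.1],[0,0,0]],[[-0.1,-0.2,-0.2],[0,0,0]],[[-0.2,-0.3,-0.3],[0,0,0]],[[-0.25,-0.4,-0.4],[0,0,0]],[[-0.3,-0.5,-0.5],[0,0,0]],[[-0.36,-0.6,-0.6],[0,0,0]],[[-0.42,-0.7,-0.7],[0,0,0]],[[-0.48,-0.8,-0.7],[0,0,0]],[[-0.54,-0.9,-0.7],[0,0,0]],[[-0.6,-1,-0.7],[0,0,0]]]' | grep -E "pos|force"
for i in 1 2; do python3 -m inch '[[[-0.06,-0.1,0],[0,0,0]],[[-0.12,-0.2,0],[0,0,0]],[[-0.18,-0.3,0],[0,0,0]],[[-0.24,-0.4,0],[0,0,0]],[[-0.3,-0.5,0],[0,0,0]],[[-0.36,-0.6,0],[0,0,0]],[[-0.42,-0.7,0],[0,0,0]],[[-0.48,-0.8,0],[0,0,0]],[[-0.54,-0.9,0],[0,0,0]],[[-0.6,-1,0],[0,0,0]]]'; done | grep -E "pos|force"
python3 -c "
from h import *
print(todo([.528,-.1637,.16]))"
```

```text
position: [0.4367, 0.1992, 0.1532]
ft_force: [-0.4, -0.2, -0.8]
grasp_force: 58.5
position: [0.4589, 0.1088, 0.2094]
ft_force: [0.2, 0.3, -1.0]
grasp_force: 58.5
position: [0.4811, 0.0182, 0.2097]
ft_force: [-0.1, -1.3, -1.6]
grasp_force: 58.5
position: [0.5031, -0.0725, 0.2096]
ft_force: [-0.4, -0.6, -0.5]
grasp_force: 58.5
[-0.64 -1.    0.62]
```

```bash
python3 -m inch '[[[-0.08,-0.12,0],[0,0,0]],[[-0.16,-0.25,0],[0,0,0]],[[-0.24,-0.38,0],[0,0,0]],[[-0.32,-0.5,0.1],[0,0,0]],[[-0.4,-0.62,0.2],[0,0,0]],[[-0.48,-0.75,0.3],[0,0,0]],[[-0.56,-0.88,0.4],[0,0,0]],[[-0.64,-0.95,0.5],[0,0,0]],[[-0.64,-1,0.6],[0,0,0]],[[-0.64,-1,0.62],[0,0,0]]]'
python3 - <<'E'
from h import *
t=manip.camera("top")[:,:,::-1];s=manip.camera("scene")[:,:,::-1]
f=lambda i,x,y,w,h:cv2.resize(i[y:y+h,x:x+w],None,fx=8,fy=8,interpolation=cv2.INTER_CUBIC)
cv2.imwrite("pics/s4.png",np.hstack([f(s,225,150,70,75),f(t,375,205,30,75)]))
p=manip.get_obs()["position"]; print(p)
for z in(.0755,p[2]-.0666,p[2]-.0666+.045,p[2]-.0666+.0475,p[2]-.018): print(z,proj("scene",[p[0],p[1],z]),proj("top",[p[0],p[1],z]))
E
```

```text
clock: 28.35
position: [0.5273, -0.164, 0.1591]
ee_rot: [0.151, 0.989, -0.0, -0.001]
ft_force: [-0.4, -0.7, -1.3]
grip_width: 0.172
grasp_force: 58.5
[ 0.52782181 -0.16317467  0.15985126]
0.0755 [270.4 204.5] [396.5 231.8]
0.09325125753901974 [269.8 198.7] [397.8 230.2]
0.13825125753901973 [268.3 183.5] [401.1 226.1]
0.14075125753901974 [268.3 182.7] [401.3 225.8]
0.14185125753901975 [268.2 182.3] [401.4 225.7]
```

View pics/s4.png

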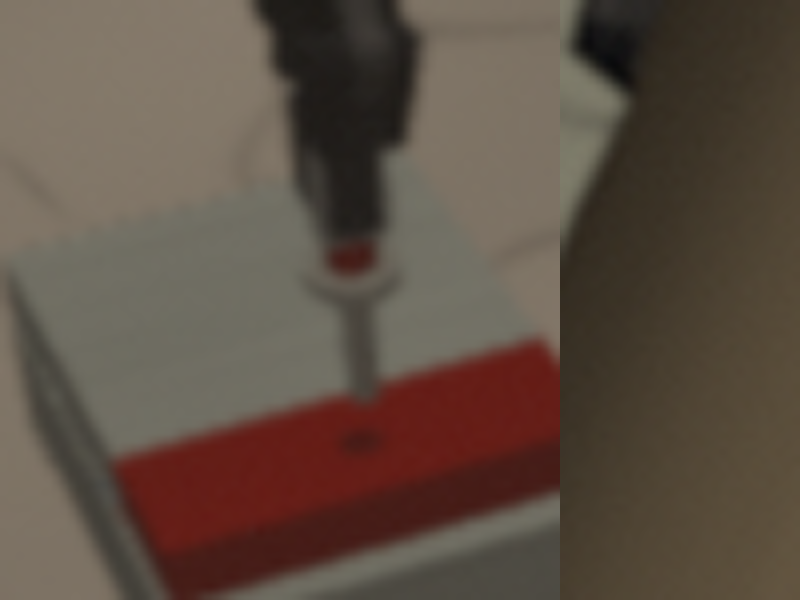

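The scene crop shows the tip at (270.4,200) directly over the lid hole at (270.3,205), within about 1 mm. I shift slightly towards -y and go down gently.

```bash
python3 -m inch '[[[0,-0.01,0.05],[0,0,0]],[[0,-0.01,0.1],[0,0,0]],[[0,-0.01,0.14],[0,0,0]],[[0,-0.01,0.18],[0,0,0]],[[0,-0.01,0.21],[0,0,0]],[[0,-0.01,0.24],[0,0,0]],[[0,-0.01,0.26],[0,0,0]],[[0,-0.01,0.28],[0,0,0]],[[0,-0.01,0.3],[0,0,0]],[[0,-0.01,0.32],[0,0,0]]]'
```

```text
clock: 29.45
position: [0.528, -0.1643, 0.1345]
ee_rot: [0.15, 0.989, -0.0, 0.0]
ft_force: [0.6, -1.5, 0.4]
grip_width: 0.167
grasp_force: 58.5
```

```bash
python3 -m inch '[[[0,0,0.03],[0,0,0]],[[0,0,0.06],[0,0,0]],[[0,0,0.09],[0,0,0]],[[0,0,0.12],[0,0,0]],[[0,0,0.15],[0,0,0]],[[0,0,0.18],[0,0,0]],[[0,0,0.21],[0,0,0]],[[0,0,0.24],[0,0,0]],[[0,0,0.27],[0,0,0]],[[0,0,0.3],[0,0,0]]]'

```

```text
clock: 30.45
position: [0.5279, -0.1641, 0.1103]
ee_rot: [0.15, 0.989, 0.0, -0.0]
ft_force: [1.0, -0.7, 0.4]
grip_width: 0.173
grasp_force: 58.5
```

```bash
python3 -m inch '[[[0,0,0.02],[0,0,0]],[[0,0,0.04],[0,0,0]],[[0,0,0.06],[0,0,0]],[[0,0,0.08],[0,0,0]],[[0,0,0.1],[0,0,0]],[[0,0,0.12],[0,0,0]],[[0,0,0.14],[0,0,0]],[[0,0,0.16],[0,0,0]],[[0,0,0.18],[0,0,0]],[[0,0,0.2],[0,0,0]]]' 0 100

```

```text
clock: 31.45
position: [0.5283, -0.1638, 0.0946]
ee_rot: [0.15, 0.989, 0.0, 0.0]
ft_force: [1.6, 1.0, 4.3]
grip_width: 0.161
grasp_force: 97.3
```

```bash
python3 -m inch '[[[0,0,0.01],[0,0,0]],[[0,0,0.02],[0,0,0]],[[0,0,0.02],[0,0,0]],[[0,0,0.03],[0,0,0]],[[0,0,0.03],[0,0,0]],[[0,0,0.04],[0,0,0]],[[0,0,0.04],[0,0,0]],[[0,0,0.05],[0,0,0]],[[0,0,0.05],[0,0,0]],[[0,0,0.05],[0,0,0]]]'

```

```text
clock: 32.45
position: [0.5286, -0.1635, 0.091]
ee_rot: [0.15, 0.989, 0.001, 0.001]
ft_force: [2.4, 2.7, 6.9]
grip_width: 0.157
grasp_force: 97.5
```

```bash
python3 -m inch '[[[0,0.01,0.01],[0,0,0]],[[0,0.01,0.01],[0,0,0]],[[0,0.01,0.02],[0,0,0]],[[0,0.01,0.02],[0,0,0]],[[0,0.01,0.03],[0,0,0]],[[0,0.01,0.03],[0,0,0]],[[0,0.01,0.03],[0,0,0]],[[0,0.01,0.03],[0,0,0]],[[0,0.01,0.03],[0,0,0]],[[0,0.01,0.03],[0,0,0]]]'
python3 - <<'E'
from h import *
t=manip.camera("scene")[:,:,::-1]
cv2.imwrite("pics/s5.png",cv2.resize(t[150:225,220:310],None,fx=8,fy=8,interpolation=cv2.INTER_CUBIC))
for th in(0,.02,.045): print([proj("scene",lid(x,.17,z,th)).tolist() for x in(.07,-.07) for z in(0,.022)])
E
```

```text
clock: 33.45
position: [0.5295, -0.1635, 0.0899]
ee_rot: [0.15, 0.989, 0.0, 0.001]
ft_force: [-0.8, 1.7, 20.5]
grip_width: 0.161
grasp_force: 99.3
[[246.9, 227.9], [245.9, 221.0], [301.3, 211.4], [301.1, 204.5]]
[[246.7, 226.8], [245.6, 219.8], [301.3, 210.3], [301.0, 203.3]]
[[246.5, 225.5], [245.3, 218.2], [301.2, 209.0], [300.8, 201.8]]
```

View pics/s5.png

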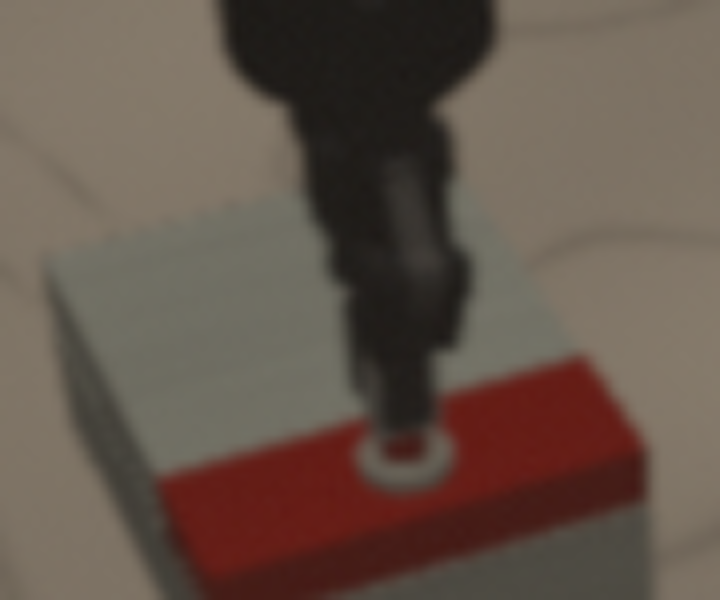

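The collar is seated on the lid at crop (405,465), and the red edge meets the base with no gap. The push is 20 N and stiff, so the lid is fully shut. Handing in.

```bash
python3 -c "
from workcell import manip
o=manip.get_obs();print(o['ft_force'],o['position'],o['clock']);print(manip.hand_in())"
```

```text
[-0.0817343   3.06188413 20.71082631] [ 0.52946456 -0.16348785  0.08986007] 33.5
the job is handed in; nothing more can be done
None
```

I handed the job in at 33.5 s, with the lid swung shut, the pin through it into the base, and the gripper still holding the red grip and pressing down at about 20 N; the verdict was not shown.

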